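# Fetch the espresso cup from behind the jars and set it to warm

### The arm

A 6-joint arm with a two-finger parallel gripper is mounted at the origin on the work surface. World frame = base frame: x ahead of the robot, y to its left, z up, the work surface at z = 0. Lengths are in m, angles in rad, forces in N, time in s.
With the tool pointing down it reaches from about 0.375 to 0.9 m from the base axis. Payload 3.1 kg.
Tool frame: the origin (TCP) lies midway between the tips of the shut fingers; the grasp point (between the pads) lies 19 mm behind it (pinch_z is the distance from the TCP to the grasp point, in m); z points along the fingers, y is the line along which they close (so a half turn about z gives the same grasp; the last joint's range is limited). The gripper opens to 87 mm and grips with 3 to 60 N. Pads are 19 mm wide; open, the fingers measure 117 mm over their backs; the gripper's body (75 mm by 190 mm) begins 51 mm behind the grasp point.
Start: joints at [1.054, 0.527, 1.433, -0, 1.181, -0.178], TCP at [0.208, 0.589, 0.223] pointing down, gripper open.
Joint ranges: [-3.08, 3.08], [-0.75, 2.2], [0.22, 2.44], [-1.43, 4.57], [0, 2.65], [-2.85, 2.85]. Speed limits (rad/s): [2.79, 2.79, 3.14, 3.14, 3.14, 3.14].

### API

Orientations are given as a unit quaternion [w, x, y, z].
In Python, from bench import read_state, camera, sign_off, search_frame, mark_of, pinch_z gives the robot as it stands.
- The arm moves only by the tool jog_arm, never from a script. Its arguments are lists of equal length, an entry for each row: "hand": the opening, from -1 (shut) to 1 (fully open); "dp": the shift along the tool's x, y, z in m, a list of three; "angular": the turn, a rotation vector about the tool's x, y, z in degrees, a list of three. A call has 1 to 10 rows; each row is the pose to reach, as a shift and turn from the pose commanded when the call began, along the tool's axes at that moment; what a row does not reach only later rows make up. A row lasts 1/8 s, in which the tool goes at most 62.5 mm and 10.7 degrees, less where a joint would pass 70% of its speed; a pose out of reach is approached as far as the arm can. A call with a gripper value outside its range is refused whole. The fingers move at their own pace and stop on an object; the grip force is fixed at half the most. Time passes only in rows, so rows that repeat a pose let the fingers close. It gives the time, the measured TCP pose, the force, the opening and the grip force at its end, in the units of the state.
- read_state(): the state, without advancing time (a new reading comes with each control period).
- camera(name): name is "scene" or "top"; returns a dict with "frame" (420x560x3 uint8, red, green, blue), "fx", "fy", "cx", "cy" (pixels), "world_from_camera" (4x4, takes a point from camera to world coordinates). Camera axes: x right, y down, z forward; pixel columns grow to the right and rows downward; lengths in m; the calibration is good to about 2 mm. A picture is of the moment at which its call begins. There is no depth.
- sign_off(): hands the job in; it is judged then, once.
Trained networks look in a picture, given as the dict that the camera call returned (one of the last four; its "shot" number tells which), for a name from the list of things; names that differ only in an ending like _2 or _b are one class to them, and where a whole thing is asked for, a point or a joint stands for the part that bears it (a point fixed in the world has none). Each returns a list of dicts, best first, with "score" (0 to 1); they miss things now and then, are a little off and sometimes report something else, mostly with a low value. They report only what shows in the picture. A call takes as long as a camera call.
- search_frame(picture, query): "position" ([x, y, z] in m, in world coordinates, good to about 4 mm: the middle of the surface that is visible of it).
- mark_of(picture, query): "position" ([x, y, z] in m, in world coordinates, good to about 4 mm: a listed point, or the origin of a listed thing).
The state is a dict: "clock": time; "joints": joint angles; "joint_velocities": joint speeds; "effort": joint torques, N m; "ee_pos": TCP position; "ee_rot": TCP orientation; "contact_force": force on the tool from outside, world axes, zero at the start; "ft_torque": the same for the moment, N m; "gripper_width": opening from 0.0 (shut) to 1.0 (fully open); "gripper_force": force on a finger pad.
Only numpy, scipy, OpenCV 4.12 (cv2) and the standard library are available. Lean on these libraries where they do the work, as an engineer would, in place of code of your own. Each camera call takes 0.05 s, during which the arm holds its last target. There are 200 camera calls.

### The job

Clear the way for the espresso cup: move the steel milk pitcher off the round cup warmer and the two ceramic jars out of the organiser, all three to stand on the dark wooden board. Then, with all three on the board, take the cup from behind where the jars were and stand it in the middle of the warmer plate. Last, put each jar back on the organiser exactly where it stood at the start, leaving the pitcher on the board; set everything down gently, keep it upright, and leave the coffee pods undisturbed.

Things in the scene. Friction and masses are not known exactly. Their poses are not given: they have to be found in the camera images.
- sugar_mid (a point): Squat sugar jar: white ceramic cylinder 78 mm in diameter, flat beech lid with an upright round beech knob. The lid is sealed on: lift the whole jar (0.3 to 0.55 kg) by the knob. Height 106 mm: lid top 68 mm above the underside, knob 26 mm in diameter, 68 to 106 mm. Point on the axis half-way up, 53 mm above the underside; z up, yaw does not matter.
- canister_mid (a point): Tall jar: white ceramic cylinder 68 mm in diameter, flat beech lid with an upright round beech knob, sealed on: lift the whole jar (0.3 to 0.55 kg) by the knob. Height 146 mm: lid top 108 mm above the underside, knob 26 mm in diameter, 108 to 146 mm. Point on the axis half-way up, 73 mm above the underside; z up, yaw does not matter.
- cup_mid (a point): Espresso cup: white ceramic, no handle, open at the top, round wall 60 mm in diameter and 4 mm thick, 62 mm tall, about 0.16 kg. It starts in the organiser's middle bay, behind the jars; fingers fit only in front of and behind it (closing along the organiser's x), in front only once the jars are gone. Point on the axis half-way up, 31 mm above the underside; z up.
- pitcher_mid (a point): Milk pitcher: open round steel jug, 62 mm in diameter, 85 mm tall, wall 3 mm, about 0.25 kg. Its loop handle points along its +y and reaches 56 mm from the axis, a small lip points to -y: grasp it across its x. It starts on the warmer, turned any way. Point on the axis half-way up, 42.5 mm above the underside; z up.
- organiser: Fixed wooden tray, base 200 (x) by 220 (y) by 12 mm. Origin at its underside centre; x runs from the open front to the back wall (x = 97 mm, 87 mm high), z up. Jars start on the base near x = -46, y = +43 and -43 mm, either way round. Three bays behind, walls 62 mm high from x = 7 to 97 at y = -107, -42, 42, 107 mm; cup in the middle one near x = 30 mm, pods in the outer ones.
- board: Dark wooden serving board lying flat on the counter, fixed: 290 mm (x) by 130 mm (y), 14 mm thick. Origin at the centre of its underside; x along its length, z up. Empty at the start. It lies left or right of the organiser, the warmer on the other side.
- warmer: Electric cup warmer, fixed on the counter: black round base 128 mm in diameter, 16 mm high, with a dark steel plate 104 mm in diameter whose top is 20 mm above the counter. Origin at the centre of its underside; z up.
- pod_left: Coffee pod, not to be moved: white plastic cup with a foil top, 51 mm in diameter, 44 mm tall, standing in the organiser's +y bay. Origin at the centre of its underside.
- pod_right: Coffee pod, not to be moved: like the other, standing in the organiser's -y bay. Origin at the centre of its underside.
- pod_stray: Coffee pod, not to be moved: like the others, standing on the counter beyond the warmer. Origin at the centre of its underside.

How it is judged:
On the way, in this order (a step that is already met when the one before it is completed fails the run):
1. the pitcher and both jars stand released on the board, the cup not yet moved (x of pitcher_mid in the frame of board between -0.14 and 0.14 m and y of pitcher_mid in the frame of board between -0.055 and 0.055 m and z of pitcher_mid in the frame of board between 0.0505 and 0.0625 m and contact force between the fingers and pitcher below 0.1 N and linear speed of each of pitcher, sugar, canister below 0.02 m/s and angle between each of pitcher, sugar, canister's own z axis and vertical below 0.12 rad and x of sugar_mid in the frame of board between -0.14 and 0.14 m and y of sugar_mid in the frame of board between -0.055 and 0.055 m and z of sugar_mid in the frame of board between 0.061 and 0.073 m and contact force between the fingers and sugar below 0.1 N and x of canister_mid in the frame of board between -0.14 and 0.14 m and y of canister_mid in the frame of board between -0.055 and 0.055 m and z of canister_mid in the frame of board between 0.081 and 0.093 m and contact force between the fingers and canister below 0.1 N and distance of cup_mid from where it was at the start of the episode below 0.02 m), for 0.2 s.
2. the cup stands released in the middle of the warmer while pitcher and jars are still on the board (horizontal distance between cup_mid and warmer below 0.015 m and z of cup_mid in the frame of warmer between 0.045 and 0.057 m and contact force between the fingers and cup below 0.1 N and linear speed of each of cup, pitcher, sugar, canister below 0.02 m/s and angle between each of cup, pitcher, sugar, canister's own z axis and vertical below 0.12 rad and x of pitcher_mid in the frame of board between -0.14 and 0.14 m and y of pitcher_mid in the frame of board between -0.055 and 0.055 m and z of pitcher_mid in the frame of board between 0.0505 and 0.0625 m and contact force between the fingers and pitcher below 0.1 N and x of sugar_mid in the frame of board between -0.14 and 0.14 m and y of sugar_mid in the frame of board between -0.055 and 0.055 m and z of sugar_mid in the frame of board between 0.061 and 0.073 m and contact force between the fingers and sugar below 0.1 N and x of canister_mid in the frame of board between -0.14 and 0.14 m and y of canister_mid in the frame of board between -0.055 and 0.055 m and z of canister_mid in the frame of board between 0.081 and 0.093 m and contact force between the fingers and canister below 0.1 N), for 0.2 s.
At the end, for the whole second after the job is handed in: Both jars within 15 mm of their start places; the cup on the warmer plate within 15 mm of its middle; the pitcher on the board, its axis at least 5 mm in from the short edges and 10 mm in from the long ones; all upright within 0.12 rad, released and at rest (distance of each of sugar_mid, canister_mid from where it was at the start of the episode below 0.015 m and contact force between the fingers and sugar below 0.1 N and linear speed of each of sugar, canister, cup, pitcher below 0.02 m/s and angle between each of sugar, canister, cup, pitcher's own z axis and vertical below 0.12 rad and contact force between the fingers and canister below 0.1 N and horizontal distance between cup_mid and warmer below 0.015 m and z of cup_mid in the frame of warmer between 0.045 and 0.057 m and contact force between the fingers and cup below 0.1 N and x of pitcher_mid in the frame of board between -0.14 and 0.14 m and y of pitcher_mid in the frame of board between -0.055 and 0.055 m and z of pitcher_mid in the frame of board between 0.0505 and 0.0625 m and contact force between the fingers and pitcher below 0.1 N); the robot touches nothing.
It fails at once if a jar, the cup or the pitcher is dropped (falls free of the fingers faster than 0.6 m/s, a fall of about 20 mm) ((linear speed of sugar above 0.6 m/s and contact force between the fingers and sugar below 0.1 N) or (linear speed of canister above 0.6 m/s and contact force between the fingers and canister below 0.1 N) or (linear speed of cup above 0.6 m/s and contact force between the fingers and cup below 0.1 N) or (linear speed of pitcher above 0.6 m/s and contact force between the fingers and pitcher below 0.1 N)).
It fails at once if a jar, the cup or the pitcher is tipped by more than about 35 degrees (angle between any of sugar, canister, cup, pitcher's own z axis and vertical above 0.6 rad).
It fails at once if a jar, the cup or the pitcher is banged down (over 80 N on the organiser, board or warmer) ((contact force between sugar and organiser above 80 N or contact force between sugar and board above 80 N or contact force between sugar and warmer above 80 N) or (contact force between canister and organiser above 80 N or contact force between canister and board above 80 N or contact force between canister and warmer above 80 N) or (contact force between cup and organiser above 80 N or contact force between cup and board above 80 N or contact force between cup and warmer above 80 N) or (contact force between pitcher and organiser above 80 N or contact force between pitcher and board above 80 N or contact force between pitcher and warmer above 80 N)).
It fails at once if a coffee pod is moved by more than 20 mm or knocked over (distance of any of pod_left, pod_right, pod_stray from where it was at the start of the episode above 0.02 m or angle between any of pod_left, pod_right, pod_stray's own z axis and vertical above 0.5 rad).
It also fails if it takes over 141 s, if anything falls off the work surface, if the arm or the gripper's body presses on something with over 40 N, if the wrist force passes 120 N, or if a joint passes its speed limit or range.

## Working session

There is one attempt and no reset: what is moved stays moved. The work goes in short steps, Python scripts to look and compute and a tool call to move; the robot and the scene stay as the last step left them, time stands still between calls to the robot, and variables do not carry over. Pictures are saved under pics/ and viewed, at most 14 in all, crops included, and the job is handed in when it is done.

Besides the shell and the picture viewer there is one more tool, called after "Emit:" as name(argument=value, ...), one argument or row to a line, values as JSON. jog_arm: Moves the arm, as the interface text tells. Its arguments: {"type":"object","properties":{"hand":{"type":"array"},"dp":{"type":"array"},"angular":{"type":"array"}},"required":["hand","dp","angular"]}

```bash
mkdir -p pics; ls
cat > h.py <<'E'
from bench import *
import numpy as np, cv2
np.set_printoptions(precision=4,suppress=True)
def save(p,n): cv2.imwrite(f'pics/{n}.png',p['frame'][:,:,::-1])
def proj(p,X):
    c=np.linalg.inv(p['world_from_camera'])@np.r_[X,1]
    return np.array([p['fx']*c[0]/c[2]+p['cx'],p['fy']*c[1]/c[2]+p['cy']])
def ray(p,u,v,z):
    T=np.array(p['world_from_camera']);d=T[:3,:3]@[(u-p['cx'])/p['fx'],(v-p['cy'])/p['fy'],1];o=T[:3,3]
    return o+d*(z-o[2])/d[2]
E
python3 - <<'E'
from h import *
for n in('scene','top'):
    p=camera(n);save(p,n+'0');print(n,np.array(p['world_from_camera']),p['fx'])
    for q in['sugar_mid','canister_mid','cup_mid','pitcher_mid','organiser','board','warmer','pod_left','pod_right','pod_stray']:
        print(q,[(np.round(r['position'],3).tolist(),round(r['score'],2)) for r in mark_of(p,q)[:3]])
print(read_state())
E
```

```text
pics
scene [[ 0.531   0.6429 -0.5519  1.1439]
 [ 0.8473 -0.3923  0.3581 -0.3342]
 [ 0.0137 -0.6578 -0.7531  0.8137]
 [ 0.      0.      0.      1.    ]] 497.65185065394815
sugar_mid [([0.487, -0.02, 0.063], 0.63)]
canister_mid [([0.482, 0.065, 0.083], 0.65)]
cup_mid [([0.563, 0.026, 0.043], 0.85)]
pitcher_mid [([0.536, 0.288, 0.06], 0.76)]
organiser [([0.533, 0.023, -0.004], 0.58)]
board [([0.543, -0.305, -0.001], 0.87)]
warmer [([0.545, 0.295, 0.002], 0.78)]
pod_left [([0.578, 0.103, 0.009], 0.94)]
pod_right [([0.58, -0.05, 0.011], 0.79), ([0.533, 0.024, -0.002], 0.53)]
pod_stray [([0.7, 0.303, -0.002], 0.92)]
top [[ 0.0077 -0.993   0.1177  0.4768]
 [-0.9995 -0.0111 -0.0287  0.0148]
 [ 0.0298 -0.1175 -0.9926  0.9507]
 [ 0.      0.      0.      1.    ]] 429.4779357291513
sugar_mid [([0.484, -0.021, 0.062], 0.91)]
canister_mid [([0.484, 0.063, 0.088], 0.73)]
cup_mid [([0.697, 0.306, 0.002], 0.32)]
pitcher_mid [([0.538, 0.289, 0.064], 0.8)]
organiser [([0.529, 0.026, -0.004], 0.92)]
board [([0.54, -0.306, -0.0], 0.89)]
warmer [([0.54, 0.293, 0.001], 0.61)]
pod_left [([0.577, 0.106, 0.016], 0.59)]
pod_right [([0.582, -0.048, 0.017], 0.82)]
pod_stray [([0.697, 0.303, -0.001], 0.93)]
{'clock': 1.1, 'joints': array([ 1.0534,  0.5275,  1.4327,  0.    ,  1.1814, -0.1785]), 'joint_velocities': array([ 0.    , -0.0013, -0.0001,  0.0005,  0.0012, -0.0005]), 'effort': array([  0.001 , -44.0025, -17.6987,   0.0634,   0.0505,  -0.    ]), 'ee_pos': array([0.2077, 0.5894, 0.2225]), 'ee_rot': array([-0.    ,  0.1686,  0.9857, -0.    ]), 'contact_force': array([ 0.5689,  0.4049, -0.079 ]), 'ft_torque': array([ 0.0349, -0.0471,  0.0177]), 'gripper_force': 0.0, 'gripper_width': 0.9947498341112573}
```

View pics/scene0.png

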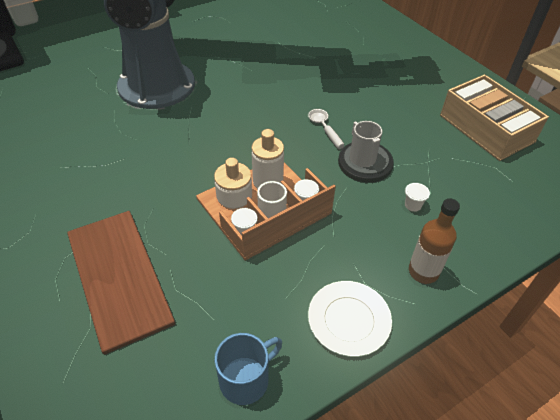

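View pics/top0.png

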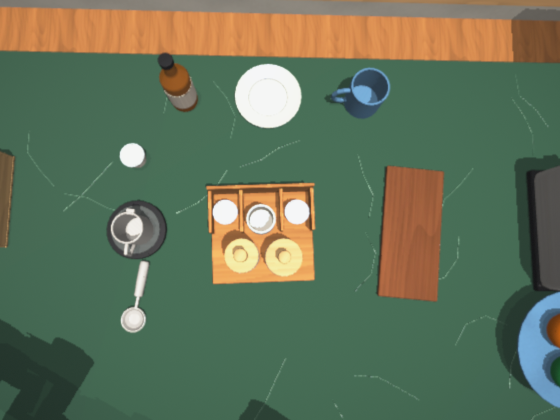

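Top view: organiser at cols 208–315, rows 183–284, with jars at (241,256) and (283,257). The board spans (388,167)–(437,301), and the warmer is at (137,230) with the pitcher on it. I'll zoom in on the pitcher and measure the edges.

Run:
```python
from h import *
a=camera('scene');b=camera('top')
A=a['frame'][105:195,320:420];B=b['frame'][190:270,90:180]
f=lambda x:cv2.resize(x,(400,400),interpolation=cv2.INTER_CUBIC)
cv2.imwrite('pics/crop1.png',np.hstack([f(A),f(B)])[:,:,::-1])
c=np.array([ray(b,*q,0.014) for q in[(388,167),(443,172),(437,301),(379,296)]]);print('board',c,c.mean(0))
o=np.array([ray(b,*q,0.012) for q in[(213,284),(314,281)]]);print('org front',o)
o=np.array([ray(b,*q,0.087) for q in[(207,186),(315,184)]]);print('org back',o)
# two-view triangulation of names via ray of knob tops
for P in ((0.484,-.021,.116),(.483,.064,.156),(.563,.026,.074)): print([proj(k,P) for k in(a,b)])
```

```text
board [[ 0.6851 -0.2585  0.014 ]
 [ 0.6754 -0.3828  0.014 ]
 [ 0.3908 -0.3588  0.014 ]
 [ 0.4008 -0.2325  0.014 ]] [ 0.538  -0.3082  0.014 ]
org front [[ 0.4241  0.1257  0.012 ]
 [ 0.4318 -0.0919  0.012 ]]
org back [[ 0.6244  0.1339  0.087 ]
 [ 0.6313 -0.0859  0.087 ]]
[array([231.4141, 161.7471]), array([283.473 , 256.0836])]
[array([267.2061, 131.8553]), array([238.1286, 256.0814])]
[array([271.7802, 191.61  ]), array([259.9125, 217.2904])]
```

View pics/crop1.png

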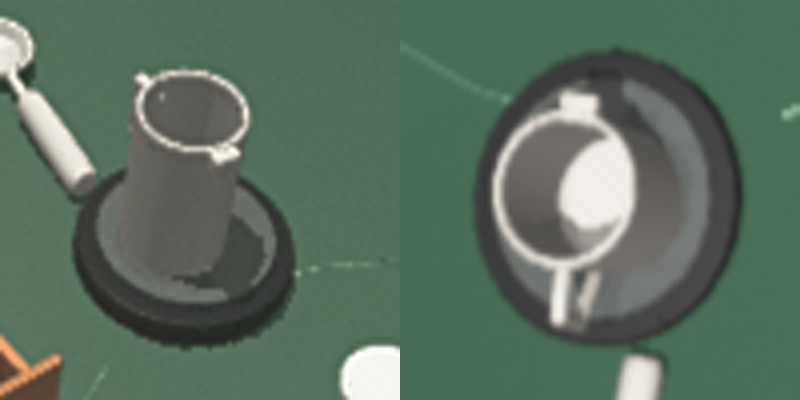

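The crop shows the pitcher rim centre at about px (127,227) in the top view. The handle points to −x (down in the image) and the lip to +x. Next I'll check the knobs and compute the first move.

```bash
cat >> h.py <<'E'
from scipy.spatial.transform import Rotation as Ro
def go(x,y,z,ang=None):
    """shift (m) and turn (deg about tool z) from the measured pose; ang = closing direction in world, deg"""
    s=read_state();w,a,b,c=s['ee_rot'];R=Ro.from_quat([a,b,c,w]).as_matrix()
    d=R.T@(np.array([x,y,z])-s['ee_pos']);cl=np.degrees(np.arctan2(R[1,1],R[0,1]))
    turn=None if ang is None else (cl-ang+90)%180-90
    print('dp',np.round(d,4),'turn',turn,'closing',cl,'Rdown',-R[2,2],'t',s['clock'])
def pix(a,ua,b,ub):
    A=[];r=[]
    for p,(u,v) in((a,ua),(b,ub)):
        T=np.array(p['world_from_camera']);d=T[:3,:3]@[(u-p['cx'])/p['fx'],(v-p['cy'])/p['fy'],1];d/=np.linalg.norm(d)
        M=np.eye(3)-np.outer(d,d);A.append(M);r.append(M@T[:3,3])
    return np.linalg.solve(sum(A),sum(r))
E
python3 - <<'E'
from h import *
a=camera('scene');b=camera('top')
print('rim',ray(b,127.1,227,.105))
A=a['frame'][125:225,205:325];B=b['frame'][195:275,215:311]
f=lambda x:cv2.resize(x,(396,330),interpolation=cv2.INTER_CUBIC)
cv2.imwrite('pics/crop2.png',np.hstack([f(A),f(B)])[:,:,::-1])
go(.537,.289,.2,84)
E
```

```text
rim [0.5381 0.2846 0.105 ]
dp [-0.4105 -0.1739  0.0225] turn -13.40914453614863 closing 70.59085546385137 Rdown 0.9999999993527595 t 1.3
```

View pics/crop2.png

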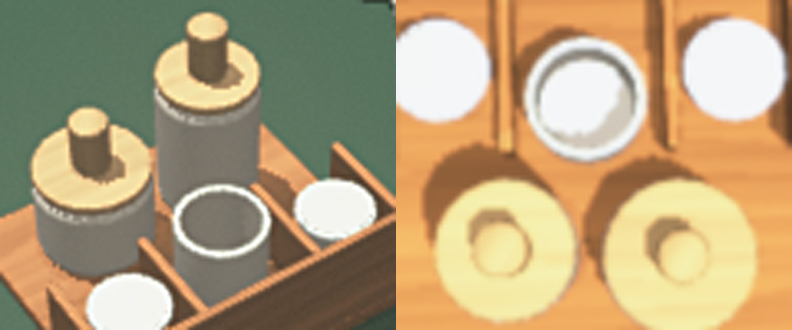

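The crop gives these centres in pixels:

| Item | Scene | Top |
|---|---|---|
| Sugar knob | (231.7,160.8) | (284.8,257.3) |
| Canister knob | (267.7,131.7) | (240.2,255.4) |
| Cup rim | (272.3,192.3) | (261.1,219) |

I'll triangulate these and move above the pitcher.

Emit:
jog_arm(
  hand=[1, 1, 1, 1, 1, 1, 1, 1, 1, 1],
  dp=[
    [-0.06, -0.025, 0],
    [-0.12, -0.05, 0],
    [-0.18, -0.075, 0],
    [-0.24, -0.1, 0],
    [-0.3, -0.125, 0],
    [-0.35, -0.15, 0],
    [-0.39, -0.165, 0],
    [-0.41, -0.174, 0.01],
    [-0.41, -0.174, 0.02],
    [-0.41, -0.174, 0.02],
  ],
  angular=[
    [0, 0, -2],
    [0, 0, -4],
    [0, 0, -6],
    [0, 0, -8],
    [0, 0, -10],
    [0, 0, -12],
    [0, 0, -13.4],
    [0, 0, -13.4],
    [0, 0, -13.4],
    [0, 0, -13.4],
  ],
)

```text
clock: 2.55
ee_pos: [0.5339, 0.2899, 0.2008]
ee_rot: [-0.002, 0.052, 0.999, -0.0]
contact_force: [0.3, -0.4, -0.7]
gripper_width: 0.998
gripper_force: 0.0
```

Run:
```python
from h import *
a=camera('scene');b=camera('top');save(b,'above')
for n,u,v in(('sugar',(231.7,160.8),(284.8,257.3)),('can',(267.7,131.7),(240.2,255.4)),('cup',(272.3,192.3),(261.1,219)),('pitch',(320+192/4,105+112*.225),(127.1,227)),
 ('boardFar',(172.5,320),(443,172)),('boardnear',(70,229),(379,296))): print(n,pix(a,u,b,v))
go(.538,.2865,.068,84)
for q in('pitcher_mid',):print(mark_of(a,q))
```

```text
sugar [ 0.4826 -0.0217  0.1178]
can [0.4851 0.0617 0.1588]
cup [0.561  0.0257 0.0701]
pitch [0.539  0.2866 0.103 ]
boardFar [ 0.6884 -0.3061  0.0786]
boardnear [ 0.3817 -0.2985 -0.0257]
dp [-0.0038 -0.0036  0.1341] turn 0.11603457756021385 closing 84.11603457756021 Rdown 0.9999985274287864 t 2.65
[{'position': [0.5379, 0.2866, 0.0607], 'score': 0.9}, {'position': [0.5407, -0.3061, 0.0008], 'score': 0.28}]
```

The heights agree with the text. Descend and grip.

Emit:
jog_arm(
  hand=[1, 1, 1, 1, 1, -1, -1, -1, -1, -1],
  dp=[
    [-0.004, -0.004, 0.03],
    [-0.004, -0.004, 0.07],
    [-0.004, -0.004, 0.11],
    [-0.004, -0.004, 0.134],
    [-0.004, -0.004, 0.135],
    [-0.004, -0.004, 0.135],
    [-0.004, -0.004, 0.135],
    [-0.004, -0.004, 0.135],
    [-0.004, -0.004, 0.135],
    [-0.004, -0.004, 0.135],
  ],
  angular=[
    [0, 0, 0],
    [0, 0, 0],
    [0, 0, 0],
    [0, 0, 0],
    [0, 0, 0],
    [0, 0, 0],
    [0, 0, 0],
    [0, 0, 0],
    [0, 0, 0],
    [0, 0, 0],
  ],
)

```text
clock: 3.95
ee_pos: [0.5409, 0.2854, 0.0687]
ee_rot: [0.001, 0.053, 0.999, 0.001]
contact_force: [-0.8, 2.5, 6.5]
gripper_width: 0.686
gripper_force: 30.0
```

Emit:
jog_arm(
  hand=[-1, -1, -1, -1, -1, -1, -1],
  dp=[
    [0, 0, -0.01],
    [0, 0, -0.03],
    [0, 0, -0.07],
    [0, 0, -0.11],
    [0, 0, -0.15],
    [0, 0, -0.18],
    [0, 0, -0.19],
  ],
  angular=[
    [0, 0, 0],
    [0, 0, 0],
    [0, 0, 0],
    [0, 0, 0],
    [0, 0, 0],
    [0, 0, 0],
    [0, 0, 0],
  ],
)

```text
clock: 4.82
ee_pos: [0.5405, 0.2845, 0.2593]
ee_rot: [0.001, 0.052, 0.999, 0.0]
contact_force: [0.6, -0.1, -3.2]
gripper_width: 0.695
gripper_force: 30.0
```

Run:
```python
from h import *
go(.436,-.297,.25,84)
```

```text
dp [ 0.043  -0.5892  0.0089] turn -0.017571189892350958 closing 83.98242881010765 Rdown 0.9999967815598939 t 4.825
```

Emit:
jog_arm(
  hand=[-1, -1, -1, -1, -1, -1, -1, -1, -1, -1],
  dp=[
    [0.001, -0.02, 0],
    [0.003, -0.06, 0],
    [0.008, -0.12, 0],
    [0.013, -0.18, 0],
    [0.017, -0.24, 0],
    [0.021, -0.3, 0],
    [0.026, -0.36, 0],
    [0.03, -0.41, 0],
    [0.033, -0.45, 0],
    [0.035, -0.48, 0],
  ],
  angular=[
    [0, 0, 0],
    [0, 0, 0],
    [0, 0, 0],
    [0, 0, 0],
    [0, 0, 0],
    [0, 0, 0],
    [0, 0, 0],
    [0, 0, 0],
    [0, 0, 0],
    [0, 0, 0],
  ],
)

```text
clock: 6.08
ee_pos: [0.4523, -0.1907, 0.2556]
ee_rot: [-0.002, 0.054, 0.999, 0.001]
contact_force: [0.7, -0.4, -2.3]
gripper_width: 0.69
gripper_force: 30.0
```

Emit:
jog_arm(
  hand=[-1, -1, -1, -1, -1],
  dp=[
    [0.003, -0.04, 0],
    [0.006, -0.08, 0.01],
    [0.008, -0.109, 0.02],
    [0.008, -0.109, 0.04],
    [0.008, -0.109, 0.05],
  ],
  angular=[
    [0, 0, 0],
    [0, 0, 0],
    [0, 0, 0],
    [0, 0, 0],
    [0, 0, 0],
  ],
)

```text
clock: 6.7
ee_pos: [0.4329, -0.2957, 0.2048]
ee_rot: [-0.003, 0.053, 0.999, 0.002]
contact_force: [0.4, -0.1, -2.9]
gripper_width: 0.693
gripper_force: 30.0
```

Run:
```python
from h import *
p=camera('scene');save(p,'s1')
go(.436,-.297,.0635,84)
print(mark_of(p,'pitcher_mid')[:1],mark_of(p,'board')[:1], read_state()['ee_pos'])
```

```text
dp [-0.004  -0.0022  0.1407] turn -0.06279249392009945 closing 83.9372075060799 Rdown 0.9999714544804972 t 6.75
[{'position': [0.4311, -0.298, 0.1971], 'score': 0.78}] [{'position': [0.5417, -0.3033, 0.0028], 'score': 0.6}] [ 0.4346 -0.2957  0.2064]
```

View pics/s1.png

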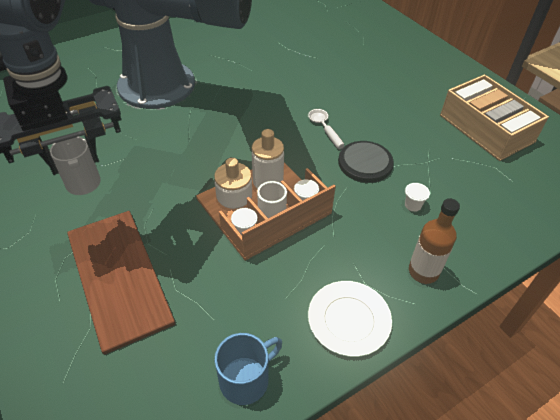

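The pitcher hangs upright above the near end of the board at px (78,165), and the warmer is clear. Lower gently.

Emit:
jog_arm(
  hand=[-1, -1, -1, -1, -1, -1, -1, -1, -1],
  dp=[
    [-0.004, -0.002, 0.03],
    [-0.004, -0.002, 0.07],
    [-0.004, -0.002, 0.105],
    [-0.004, -0.002, 0.125],
    [-0.004, -0.002, 0.133],
    [-0.004, -0.002, 0.137],
    [-0.004, -0.002, 0.14],
    [-0.004, -0.002, 0.142],
    [-0.004, -0.002, 0.142],
  ],
  angular=[
    [0, 0, 0],
    [0, 0, 0],
    [0, 0, 0],
    [0, 0, 0],
    [0, 0, 0],
    [0, 0, 0],
    [0, 0, 0],
    [0, 0, 0],
    [0, 0, 0],
  ],
)

```text
clock: 7.98
ee_pos: [0.4396, -0.2991, 0.0659]
ee_rot: [0.0, 0.052, 0.999, -0.0]
contact_force: [-0.1, -1.3, -2.6]
gripper_width: 0.692
gripper_force: 30.0
```

Emit:
jog_arm(
  hand=[-1, -1, -1, -1],
  dp=[
    [0, 0, 0.001],
    [0, 0, 0.002],
    [0, 0, 0.003],
    [0, 0, 0.003],
  ],
  angular=[
    [0, 0, 0],
    [0, 0, 0],
    [0, 0, 0],
    [0, 0, 0],
  ],
)

```text
clock: 8.48
ee_pos: [0.4394, -0.299, 0.0627]
ee_rot: [0.0, 0.052, 0.999, -0.0]
contact_force: [-0.2, -0.0, -0.4]
gripper_width: 0.696
gripper_force: 30.0
```

Touching, since the weight has gone off the wrist. Release and rise.

Emit:
jog_arm(
  hand=[-1, 1, 1, 1, 1, 1, 1, 1, 1, 1],
  dp=[
    [0, 0, 0.001],
    [0, 0, 0.001],
    [0, 0, 0.001],
    [0, 0, 0.001],
    [0, 0, 0.001],
    [0, 0, -0.02],
    [0, 0, -0.06],
    [0, 0, -0.11],
    [0, 0, -0.15],
    [0, 0, -0.17],
  ],
  angular=[
    [0, 0, 0],
    [0, 0, 0],
    [0, 0, 0],
    [0, 0, 0],
    [0, 0, 0],
    [0, 0, 0],
    [0, 0, 0],
    [0, 0, 0],
    [0, 0, 0],
    [0, 0, 0],
  ],
)

```text
clock: 9.72
ee_pos: [0.4401, -0.2996, 0.2351]
ee_rot: [0.001, 0.052, 0.999, -0.001]
contact_force: [0.3, -0.9, -0.7]
gripper_width: 1.001
gripper_force: 0.0
```

Run:
```python
from h import *
go(.484,-.0215,.22,2)
```

```text
dp [-0.0145  0.2812  0.0144] turn 81.99772046190316 closing 83.99772046190316 Rdown 0.9999915189010313 t 9.725
```

Emit:
jog_arm(
  hand=[0.2, 0.2, 0.2, 0.2, 0.2, 0.2, 0.2, 0.2, 0.2, 0.2],
  dp=[
    [-0.001, 0.03, 0],
    [-0.003, 0.07, 0],
    [-0.005, 0.11, 0],
    [-0.007, 0.15, 0],
    [-0.009, 0.19, 0],
    [-0.011, 0.23, 0],
    [-0.013, 0.26, 0],
    [-0.0145, 0.278, 0.01],
    [-0.0145, 0.281, 0.014],
    [-0.0145, 0.281, 0.014],
  ],
  angular=[
    [0, 0, 10],
    [0, 0, 20],
    [0, 0, 30],
    [0, 0, 40],
    [0, 0, 50],
    [0, 0, 60],
    [0, 0, 70],
    [0, 0, 78],
    [0, 0, 82],
    [0, 0, 82],
  ],
)

```text
clock: 10.98
ee_pos: [0.4829, -0.0205, 0.2182]
ee_rot: [-0.001, 0.694, 0.72, -0.0]
contact_force: [-1.0, -0.1, 0.6]
gripper_width: 0.598
gripper_force: 0.0
```

Run:
```python
from h import *
p=camera('scene');save(p,'s2');print(mark_of(p,'sugar_mid')[:1],mark_of(p,'pitcher_mid')[:1])
go(.484,-.0215,.084,2)
```

```text
[{'position': [0.4883, -0.017, 0.0606], 'score': 0.84}] [{'position': [0.4358, -0.3, 0.0563], 'score': 0.77}]
dp [-0.0002  0.0006  0.1347] turn 0.02319841933773148 closing 2.0231984193377253 Rdown 0.9999999194366217 t 11.125
```

View pics/s2.png

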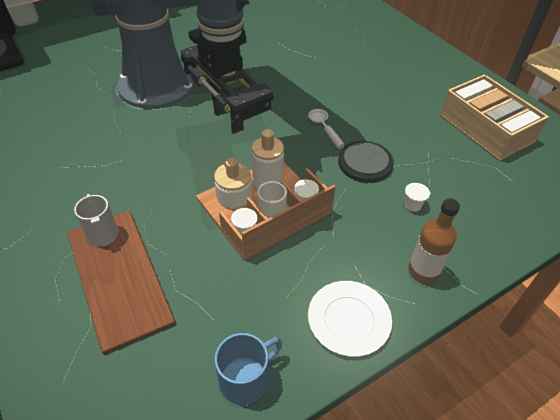

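The pitcher stands on the board at px (98,220), and the gripper is above the sugar jar. Descend on its knob.

Emit:
jog_arm(
  hand=[0.2, 0.2, 0.2, 0.2, 0.2, -1, -1, -1, -1, -1],
  dp=[
    [0, 0, 0.03],
    [0, 0, 0.07],
    [0, 0, 0.11],
    [0, 0, 0.125],
    [0, 0, 0.132],
    [0, 0, 0.132],
    [0, 0, 0.132],
    [0, 0, 0.132],
    [0, 0, 0.132],
    [0, 0, 0.132],
  ],
  angular=[
    [0, 0, 0],
    [0, 0, 0],
    [0, 0, 0],
    [0, 0, 0],
    [0, 0, 0],
    [0, 0, 0],
    [0, 0, 0],
    [0, 0, 0],
    [0, 0, 0],
    [0, 0, 0],
  ],
)

```text
clock: 12.38
ee_pos: [0.4836, -0.0211, 0.0872]
ee_rot: [0.001, 0.695, 0.719, 0.0]
contact_force: [-1.1, 0.2, 5.3]
gripper_width: 0.287
gripper_force: 30.0
```

Emit:
jog_arm(
  hand=[-1, -1, -1, -1, -1, -1],
  dp=[
    [0, 0, -0.01],
    [0, 0, -0.03],
    [0, 0, -0.06],
    [0, 0, -0.1],
    [0, 0, -0.12],
    [0, 0, -0.13],
  ],
  angular=[
    [0, 0, 0],
    [0, 0, 0],
    [0, 0, 0],
    [0, 0, 0],
    [0, 0, 0],
    [0, 0, 0],
  ],
)

```text
clock: 13.12
ee_pos: [0.4831, -0.0209, 0.2175]
ee_rot: [0.0, 0.695, 0.719, 0.0]
contact_force: [0.7, 0.6, -4.4]
gripper_width: 0.291
gripper_force: 30.0
```

Run:
```python
from h import *
go(.641,-.315,.2,2)
```

```text
dp [-0.2994  0.1476  0.0177] turn -0.005978388766862963 closing 1.9940216112331304 Rdown 0.9999996338943034 t 13.125
```

Emit:
jog_arm(
  hand=[-1, -1, -1, -1, -1, -1, -1, -1, -1, -1],
  dp=[
    [-0.02, 0.01, 0],
    [-0.05, 0.025, 0],
    [-0.09, 0.045, 0],
    [-0.13, 0.065, 0],
    [-0.17, 0.085, 0],
    [-0.21, 0.105, 0],
    [-0.25, 0.124, 0],
    [-0.28, 0.138, 0],
    [-0.295, 0.146, 0],
    [-0.299, 0.148, 0.01],
  ],
  angular=[
    [0, 0, 0],
    [0, 0, 0],
    [0, 0, 0],
    [0, 0, 0],
    [0, 0, 0],
    [0, 0, 0],
    [0, 0, 0],
    [0, 0, 0],
    [0, 0, 0],
    [0, 0, 0],
  ],
)

```text
clock: 14.38
ee_pos: [0.6416, -0.3173, 0.2045]
ee_rot: [-0.0, 0.695, 0.719, -0.0]
contact_force: [-0.1, 0.1, -4.5]
gripper_width: 0.289
gripper_force: 30.0
```

Emit:
jog_arm(
  hand=[-1, -1, -1, -1, -1, -1, -1, -1],
  dp=[
    [0, 0, 0.03],
    [0, 0, 0.06],
    [0, 0, 0.09],
    [0, 0, 0.105],
    [0, 0, 0.111],
    [0, 0, 0.115],
    [0, 0, 0.117],
    [0, 0, 0.117],
  ],
  angular=[
    [0, 0, 0],
    [0, 0, 0],
    [0, 0, 0],
    [0, 0, 0],
    [0, 0, 0],
    [0, 0, 0],
    [0, 0, 0],
    [0, 0, 0],
  ],
)

```text
clock: 15.38
ee_pos: [0.6419, -0.315, 0.0904]
ee_rot: [0.001, 0.695, 0.719, 0.0]
contact_force: [0.2, -0.2, -3.9]
gripper_width: 0.289
gripper_force: 30.0
```

Emit:
jog_arm(
  hand=[-1, -1, -1, -1],
  dp=[
    [0, 0, 0.001],
    [0, 0, 0.002],
    [0, 0, 0.002],
    [0, 0, 0.002],
  ],
  angular=[
    [0, 0, 0],
    [0, 0, 0],
    [0, 0, 0],
    [0, 0, 0],
  ],
)

```text
clock: 15.88
ee_pos: [0.642, -0.315, 0.0893]
ee_rot: [0.001, 0.695, 0.719, 0.0]
contact_force: [-2.3, 1.3, 6.5]
gripper_width: 0.286
gripper_force: 30.0
```

Contact. Release to half-open and rise.

Emit:
jog_arm(
  hand=[0.2, 0.2, 0.2, 0.2, 0.2, 0.2, 0.2, 0.2],
  dp=[
    [0, 0, 0],
    [0, 0, 0],
    [0, 0, 0],
    [0, 0, -0.01],
    [0, 0, -0.04],
    [0, 0, -0.09],
    [0, 0, -0.13],
    [0, 0, -0.15],
  ],
  angular=[
    [0, 0, 0],
    [0, 0, 0],
    [0, 0, 0],
    [0, 0, 0],
    [0, 0, 0],
    [0, 0, 0],
    [0, 0, 0],
    [0, 0, 0],
  ],
)

```text
clock: 16.88
ee_pos: [0.6428, -0.3155, 0.2418]
ee_rot: [0.003, 0.695, 0.719, 0.0]
contact_force: [0.0, 1.0, -0.5]
gripper_width: 0.599
gripper_force: 0.0
```

Run:
```python
from h import *
go(.4845,.063,.24,2)
p=camera('top')
for q in('canister_mid','sugar_mid','cup_mid'):print(q,mark_of(p,q)[:1])
```

```text
dp [ 0.3838 -0.1451 -0.0003] turn -0.007088053776001857 closing 1.9929119462239937 Rdown 0.9999813109177029 t 16.875
canister_mid [{'position': [0.4841, 0.064, 0.0836], 'score': 0.65}]
sugar_mid [{'position': [0.6401, -0.3154, 0.0686], 'score': 0.63}]
cup_mid [{'position': [0.5649, 0.021, 0.0442], 'score': 0.95}]
```

Emit:
jog_arm(
  hand=[0.2, 0.2, 0.2, 0.2, 0.2, 0.2, 0.2, 0.2, 0.2, 0.2],
  dp=[
    [0.04, -0.015, 0],
    [0.09, -0.034, 0],
    [0.14, -0.053, 0],
    [0.19, -0.072, 0],
    [0.24, -0.091, 0],
    [0.29, -0.11, 0],
    [0.34, -0.128, 0],
    [0.37, -0.14, 0],
    [0.384, -0.145, 0],
    [0.384, -0.145, 0],
  ],
  angular=[
    [0, 0, 0],
    [0, 0, 0],
    [0, 0, 0],
    [0, 0, 0],
    [0, 0, 0],
    [0, 0, 0],
    [0, 0, 0],
    [0, 0, 0],
    [0, 0, 0],
    [0, 0, 0],
  ],
)

```text
clock: 18.32
ee_pos: [0.4829, 0.0643, 0.2369]
ee_rot: [-0.0, 0.694, 0.72, -0.001]
contact_force: [1.1, -0.5, 0.4]
gripper_width: 0.602
gripper_force: 0.0
```

Emit:
jog_arm(
  hand=[0.2, 0.2, 0.2, 0.2, 0.2, -1, -1, -1, -1, -1],
  dp=[
    [0, 0, 0.03],
    [0, 0, 0.07],
    [0, 0, 0.095],
    [0, 0, 0.11],
    [0, 0, 0.114],
    [0, 0, 0.114],
    [0, 0, 0.114],
    [0, 0, 0.114],
    [0, 0, 0.114],
    [0, 0, 0.114],
  ],
  angular=[
    [0, 0, 0],
    [0, 0, 0],
    [0, 0, 0],
    [0, 0, 0],
    [0, 0, 0],
    [0, 0, 0],
    [0, 0, 0],
    [0, 0, 0],
    [0, 0, 0],
    [0, 0, 0],
  ],
)

```text
clock: 19.58
ee_pos: [0.4844, 0.064, 0.1242]
ee_rot: [0.001, 0.695, 0.719, 0.001]
contact_force: [1.1, 0.7, 3.3]
gripper_width: 0.287
gripper_force: 30.0
```

Emit:
jog_arm(
  hand=[-1, -1, -1, -1, -1, -1],
  dp=[
    [0, 0, -0.01],
    [0, 0, -0.03],
    [0, 0, -0.06],
    [0, 0, -0.1],
    [0, 0, -0.13],
    [0, 0, -0.14],
  ],
  angular=[
    [0, 0, 0],
    [0, 0, 0],
    [0, 0, 0],
    [0, 0, 0],
    [0, 0, 0],
    [0, 0, 0],
  ],
)

```text
clock: 20.32
ee_pos: [0.4832, 0.0641, 0.2649]
ee_rot: [0.001, 0.695, 0.719, 0.001]
contact_force: [0.2, 0.2, -4.2]
gripper_width: 0.292
gripper_force: 30.0
```

Run:
```python
from h import *
go(.541,-.306,.26,2)
```

```text
dp [-0.3719  0.0449  0.0051] turn 8.64709247139217e-06 closing 2.0000086470924643 Rdown 0.9999986368903352 t 20.325
```

Emit:
jog_arm(
  hand=[-1, -1, -1, -1, -1, -1, -1, -1, -1, -1],
  dp=[
    [-0.02, 0.002, 0],
    [-0.06, 0.007, 0],
    [-0.11, 0.013, 0],
    [-0.16, 0.019, 0],
    [-0.21, 0.025, 0],
    [-0.26, 0.031, 0],
    [-0.31, 0.037, 0],
    [-0.345, 0.042, 0],
    [-0.366, 0.044, 0],
    [-0.372, 0.045, 0],
  ],
  angular=[
    [0, 0, 0],
    [0, 0, 0],
    [0, 0, 0],
    [0, 0, 0],
    [0, 0, 0],
    [0, 0, 0],
    [0, 0, 0],
    [0, 0, 0],
    [0, 0, 0],
    [0, 0, 0],
  ],
)

```text
clock: 21.58
ee_pos: [0.5404, -0.3063, 0.2621]
ee_rot: [-0.002, 0.695, 0.719, 0.0]
contact_force: [0.6, 1.2, -4.2]
gripper_width: 0.288
gripper_force: 30.0
```

Emit:
jog_arm(
  hand=[-1, -1, -1, -1, -1, -1, -1, -1],
  dp=[
    [0, 0, 0.02],
    [0, 0, 0.05],
    [0, 0, 0.09],
    [0, 0, 0.115],
    [0, 0, 0.128],
    [0, 0, 0.133],
    [0, 0, 0.136],
    [0, 0, 0.136],
  ],
  angular=[
    [0, 0, 0],
    [0, 0, 0],
    [0, 0, 0],
    [0, 0, 0],
    [0, 0, 0],
    [0, 0, 0],
    [0, 0, 0],
    [0, 0, 0],
  ],
)

```text
clock: 22.58
ee_pos: [0.5416, -0.3064, 0.1284]
ee_rot: [0.001, 0.695, 0.719, 0.0]
contact_force: [-0.3, -0.1, -4.7]
gripper_width: 0.289
gripper_force: 30.0
```

Emit:
jog_arm(
  hand=[-1, -1, -1, -1],
  dp=[
    [0, 0, 0.001],
    [0, 0, 0.002],
    [0, 0, 0.0025],
    [0, 0, 0.0025],
  ],
  angular=[
    [0, 0, 0],
    [0, 0, 0],
    [0, 0, 0],
    [0, 0, 0],
  ],
)

```text
clock: 23.08
ee_pos: [0.5418, -0.3067, 0.1261]
ee_rot: [0.001, 0.695, 0.719, 0.0]
contact_force: [0.3, 0.3, 2.9]
gripper_width: 0.292
gripper_force: 30.0
```

Emit:
jog_arm(
  hand=[0.2, 0.2, 0.2, 0.2, 0.2, 0.2, 0.2, 0.2],
  dp=[
    [0, 0, 0],
    [0, 0, 0],
    [0, 0, 0],
    [0, 0, -0.01],
    [0, 0, -0.04],
    [0, 0, -0.08],
    [0, 0, -0.11],
    [0, 0, -0.12],
  ],
  angular=[
    [0, 0, 0],
    [0, 0, 0],
    [0, 0, 0],
    [0, 0, 0],
    [0, 0, 0],
    [0, 0, 0],
    [0, 0, 0],
    [0, 0, 0],
  ],
)

```text
clock: 24.08
ee_pos: [0.5422, -0.307, 0.2479]
ee_rot: [0.003, 0.695, 0.719, 0.0]
contact_force: [0.0, -0.4, -0.0]
gripper_width: 0.601
gripper_force: 0.0
```

Run:
```python
from h import *
a=camera('scene');b=camera('top');save(a,'s3')
for p in(a,b):
  for q in('canister_mid','sugar_mid','cup_mid','pitcher_mid','board','warmer','organiser'):print(q,[(np.round(r['position'],4),round(r['score'],2)) for r in mark_of(p,q)[:1]])
cv2.imwrite('pics/crop3.png',cv2.resize(np.hstack([a['frame'][140:260,190:340],b['frame'][170:290,190:340]]),(800,320),interpolation=cv2.INTER_CUBIC)[:,:,::-1])
go(.562,.0255,.2,2)
```

```text
canister_mid [(array([ 0.5427, -0.306 ,  0.0853]), 0.9)]
sugar_mid [(array([ 0.6468, -0.3124,  0.0675]), 0.84)]
cup_mid [(array([0.5614, 0.0247, 0.0441]), 0.89)]
pitcher_mid [(array([ 0.4344, -0.2967,  0.0529]), 0.7)]
board []
warmer [(array([ 0.5453,  0.2954, -0.0011]), 0.58)]
organiser [(array([ 0.5352,  0.0251, -0.0026]), 0.91)]
canister_mid [(array([ 0.5408, -0.3096,  0.0891]), 0.71)]
sugar_mid [(array([ 0.6437, -0.3166,  0.0647]), 0.88)]
cup_mid [(array([0.5619, 0.0188, 0.0423]), 0.92)]
pitcher_mid [(array([ 0.4382, -0.296 ,  0.059 ]), 0.89)]
board [(array([ 0.5431, -0.3042, -0.0007]), 0.92)]
warmer [(array([ 0.5417,  0.2969, -0.001 ]), 0.65)]
organiser [(array([ 0.5803, -0.0474,  0.0187]), 0.71)]
dp [0.3308 0.0323 0.045 ] turn -0.010352324346357022 closing 1.9896476756536423 Rdown 0.9999999976479014 t 24.875
```

View pics/s3.png

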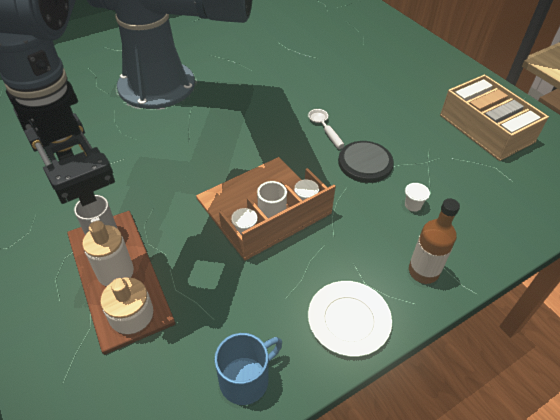

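View pics/crop3.png

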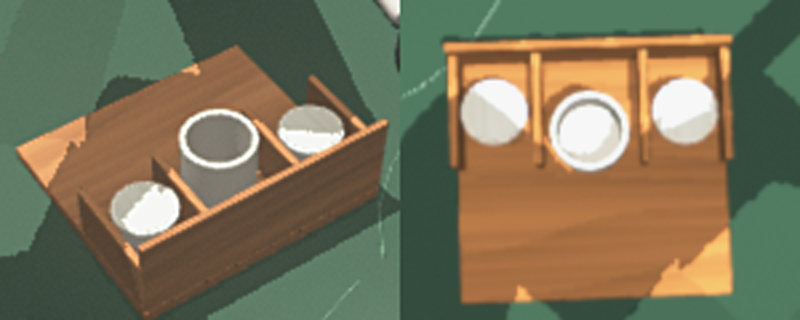

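All three stand on the board. The cup is alone in the middle bay, with its rim at top px (261,219). I'll go to it with a 74 mm opening.

Emit:
jog_arm(
  hand=[0.7, 0.7, 0.7, 0.7, 0.7, 0.7, 0.7, 0.7, 0.7, 0.7],
  dp=[
    [0.04, 0.004, 0],
    [0.09, 0.009, 0],
    [0.14, 0.014, 0],
    [0.19, 0.019, 0],
    [0.24, 0.024, 0],
    [0.28, 0.028, 0],
    [0.31, 0.031, 0.02],
    [0.325, 0.032, 0.06],
    [0.3295, 0.032, 0.09],
    [0.3295, 0.032, 0.1],
  ],
  angular=[
    [0, 0, 0],
    [0, 0, 0],
    [0, 0, 0],
    [0, 0, 0],
    [0, 0, 0],
    [0, 0, 0],
    [0, 0, 0],
    [0, 0, 0],
    [0, 0, 0],
    [0, 0, 0],
  ],
)

```text
clock: 26.12
ee_pos: [0.5606, 0.0248, 0.1434]
ee_rot: [-0.001, 0.694, 0.72, -0.001]
contact_force: [-0.1, -0.1, 0.5]
gripper_width: 0.848
gripper_force: 0.0
```

Run:
```python
from h import *
a=camera('scene');b=camera('top')
cv2.imwrite('pics/crop4.png',cv2.resize(np.hstack([a['frame'][120:260,190:340],b['frame'][150:290,190:340]]),(800,373),interpolation=cv2.INTER_CUBIC)[:,:,::-1])
for p in(a,b): print(mark_of(p,'cup_mid')[:1])
go(.5615,.024,.036,2)
```

```text
[{'position': [0.5631, 0.0263, 0.0456], 'score': 0.91}]
[]
dp [ 0.0004 -0.0014  0.11  ] turn -0.04303759770479587 closing 1.9569624022951986 Rdown 0.9999978238426519 t 26.325
```

View pics/crop4.png

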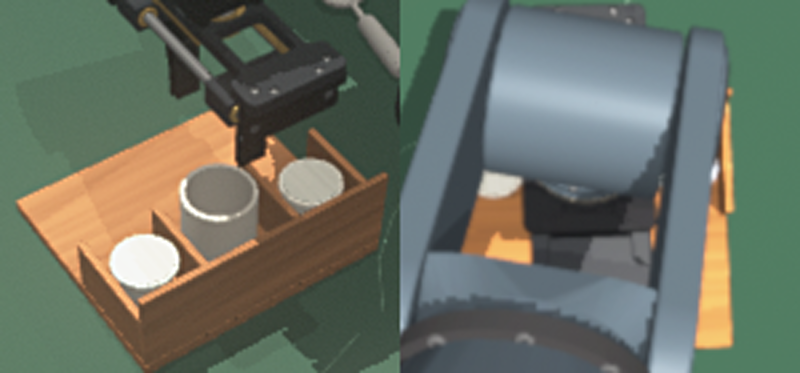

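The fingers straddle the cup along x. Descend in two stages.

Emit:
jog_arm(
  hand=[0.7, 0.7, 0.7, 0.7, 0.7],
  dp=[
    [0, 0, 0.03],
    [0, 0, 0.05],
    [0, 0, 0.065],
    [0, 0, 0.075],
    [0, 0, 0.08],
  ],
  angular=[
    [0, 0, 0],
    [0, 0, 0],
    [0, 0, 0],
    [0, 0, 0],
    [0, 0, 0],
  ],
)

```text
clock: 26.95
ee_pos: [0.5621, 0.0241, 0.065]
ee_rot: [0.0, 0.695, 0.719, 0.0]
contact_force: [-0.5, -0.4, 1.1]
gripper_width: 0.852
gripper_force: 0.0
```

Emit:
jog_arm(
  hand=[0.7, 0.7, 0.7, 0.7, -1, -1, -1, -1, -1],
  dp=[
    [0, 0, 0.01],
    [0, 0, 0.02],
    [0, 0, 0.028],
    [0, 0, 0.028],
    [0, 0, 0.028],
    [0, 0, 0.028],
    [0, 0, 0.028],
    [0, 0, 0.028],
    [0, 0, 0.028],
  ],
  angular=[
    [0, 0, 0],
    [0, 0, 0],
    [0, 0, 0],
    [0, 0, 0],
    [0, 0, 0],
    [0, 0, 0],
    [0, 0, 0],
    [0, 0, 0],
    [0, 0, 0],
  ],
)

```text
clock: 28.08
ee_pos: [0.562, 0.0242, 0.0374]
ee_rot: [0.0, 0.695, 0.719, 0.0]
contact_force: [1.1, 0.0, 2.5]
gripper_width: 0.666
gripper_force: 30.0
```

Emit:
jog_arm(
  hand=[-1, -1, -1, -1, -1, -1],
  dp=[
    [0, 0, -0.01],
    [0, 0, -0.03],
    [0, 0, -0.06],
    [0, 0, -0.1],
    [0, 0, -0.12],
    [0, 0, -0.13],
  ],
  angular=[
    [0, 0, 0],
    [0, 0, 0],
    [0, 0, 0],
    [0, 0, 0],
    [0, 0, 0],
    [0, 0, 0],
  ],
)

```text
clock: 28.82
ee_pos: [0.562, 0.0242, 0.1686]
ee_rot: [0.001, 0.695, 0.719, 0.001]
contact_force: [0.5, 0.7, -2.1]
gripper_width: 0.67
gripper_force: 30.0
```

Run:
```python
from h import *
from scipy.optimize import least_squares
b=camera('top');a=camera('scene')
for p,(r0,r1,c0,c1) in((b,(190,270,95,180)),(a,(130,190,325,405))):
    g=p['frame'][r0:r1,c0:c1].astype(int);m=((g.max(2)-g.min(2)<22)&(g.max(2)<140)).astype(np.uint8)
    m=cv2.morphologyEx(m,cv2.MORPH_OPEN,np.ones((3,3)))
    n,L,S,_=cv2.connectedComponentsWithStats(m);i=1+S[1:,4].argmax()
    ct=max(cv2.findContours((L==i).astype(np.uint8),0,1)[0],key=cv2.contourArea);h=cv2.convexHull(ct)
    e=cv2.fitEllipse(h);u=e[0][0]+c0,e[0][1]+r0
    print(u,e[1],ray(p,*u,.012))
go(.543,.295,.17,2)
```

```text
(136.45071029663086, 230.27975463867188) (59.75600051879883, 61.07976150512695) [0.538  0.2938 0.012 ]
(344.4668426513672, 159.14209747314453) (60.16921615600586, 97.15846252441406) [0.5147 0.2552 0.012 ]
dp [ 0.2713 -0.0096 -0.0022] turn -0.009912858927066281 closing 1.9900871410729386 Rdown 0.9999986857354958 t 28.925
```

The top-view fit is good, but the scene one merged with the scoop. I'll use a warmer centre of (0.541, 0.2945).

Emit:
jog_arm(
  hand=[-1, -1, -1, -1, -1, -1, -1, -1, -1, -1],
  dp=[
    [0.02, -0.001, 0],
    [0.05, -0.002, 0],
    [0.09, -0.004, 0],
    [0.13, -0.006, 0],
    [0.17, -0.008, 0],
    [0.21, -0.009, 0],
    [0.24, -0.01, 0],
    [0.26, -0.011, 0],
    [0.27, -0.011, 0],
    [0.271, -0.0115, 0],
  ],
  angular=[
    [0, 0, 0],
    [0, 0, 0],
    [0, 0, 0],
    [0, 0, 0],
    [0, 0, 0],
    [0, 0, 0],
    [0, 0, 0],
    [0, 0, 0],
    [0, 0, 0],
    [0, 0, 0],
  ],
)

```text
clock: 30.18
ee_pos: [0.5406, 0.2948, 0.1666]
ee_rot: [-0.0, 0.694, 0.719, -0.0]
contact_force: [0.9, -0.4, -1.9]
gripper_width: 0.668
gripper_force: 30.0
```

Run:
```python
from h import *
a=camera('scene');b=camera('top')
for p in(a,b): print([ (q,mark_of(p,q)[:1]) for q in('cup_mid','warmer')])
cv2.imwrite('pics/crop5.png',cv2.resize(np.hstack([a['frame'][90:210,300:430],b['frame'][170:290,75:205]]),(800,370),interpolation=cv2.INTER_CUBIC)[:,:,::-1])
go(.541,.2945,.0465,2)
```

```text
[('cup_mid', [{'position': [0.542, 0.297, 0.1745], 'score': 0.96}]), ('warmer', [{'position': [0.5461, 0.2961, -0.0003], 'score': 0.8}])]
[('cup_mid', [{'position': [0.5783, 0.103, 0.0148], 'score': 0.67}]), ('warmer', [{'position': [0.5419, 0.2965, 0.0018], 'score': 0.64}])]
dp [ 0.0008 -0.0001  0.1207] turn -0.08721796825426509 closing 1.9127820317457296 Rdown 0.999999988636538 t 30.475
```

View pics/crop5.png

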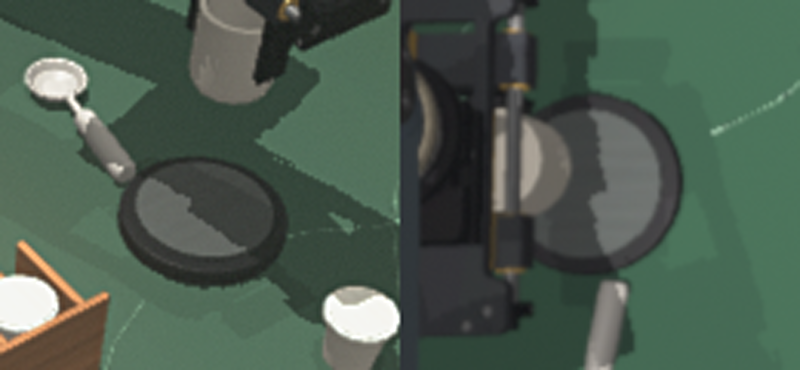

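The cup hangs upright above the warmer, whose plate centre is at scene px ~(367,159). Lower it.

Emit:
jog_arm(
  hand=[-1, -1, -1, -1, -1, -1, -1, -1],
  dp=[
    [0.001, 0.001, 0.02],
    [0.001, 0.001, 0.05],
    [0.001, 0.001, 0.08],
    [0.001, 0.001, 0.1],
    [0.001, 0.001, 0.112],
    [0.001, 0.001, 0.117],
    [0.001, 0.001, 0.12],
    [0.001, 0.001, 0.12],
  ],
  angular=[
    [0, 0, 0],
    [0, 0, 0],
    [0, 0, 0],
    [0, 0, 0],
    [0, 0, 0],
    [0, 0, 0],
    [0, 0, 0],
    [0, 0, 0],
  ],
)

```text
clock: 31.48
ee_pos: [0.5422, 0.2958, 0.0476]
ee_rot: [0.0, 0.695, 0.719, 0.0]
contact_force: [-0.3, 0.0, -2.6]
gripper_width: 0.668
gripper_force: 30.0
```

Emit:
jog_arm(
  hand=[-1, -1, -1, -1],
  dp=[
    [0, 0, 0.001],
    [0, 0, 0.002],
    [0, 0, 0.0025],
    [0, 0, 0.0025],
  ],
  angular=[
    [0, 0, 0],
    [0, 0, 0],
    [0, 0, 0],
    [0, 0, 0],
  ],
)

```text
clock: 31.98
ee_pos: [0.5421, 0.2958, 0.0454]
ee_rot: [0.0, 0.695, 0.719, 0.0]
contact_force: [-0.2, -0.9, 5.4]
gripper_width: 0.675
gripper_force: 30.0
```

Contact. Open to 74 mm and rise.

Emit:
jog_arm(
  hand=[0.7, 0.7, 0.7, 0.7, 0.7, 0.7, 0.7, 0.7, 0.7, 0.7],
  dp=[
    [0, 0, 0],
    [0, 0, 0],
    [0, 0, 0],
    [0, 0, -0.01],
    [0, 0, -0.03],
    [0, 0, -0.07],
    [0, 0, -0.11],
    [0, 0, -0.15],
    [0, 0, -0.19],
    [0, 0, -0.2],
  ],
  angular=[
    [0, 0, 0],
    [0, 0, 0],
    [0, 0, 0],
    [0, 0, 0],
    [0, 0, 0],
    [0, 0, 0],
    [0, 0, 0],
    [0, 0, 0],
    [0, 0, 0],
    [0, 0, 0],
  ],
)

```text
clock: 33.22
ee_pos: [0.5434, 0.2963, 0.2484]
ee_rot: [0.002, 0.695, 0.719, 0.003]
contact_force: [-0.1, -0.5, 0.6]
gripper_width: 0.851
gripper_force: 0.0
```

Run:
```python
from h import *
a=camera('scene');b=camera('top')
for p in(a,b): print([ (q,[(np.round(r['position'],4),round(r['score'],2)) for r in mark_of(p,q)[:1]]) for q in('cup_mid','warmer','canister_mid')])
go(.5418,-.3067,.245,2)
```

```text
[('cup_mid', [(array([0.544 , 0.3002, 0.0535]), 0.96)]), ('warmer', [(array([0.5444, 0.2961, 0.0007]), 0.81)]), ('canister_mid', [(array([ 0.542 , -0.3065,  0.0866]), 0.7)])]
[('cup_mid', [(array([0.544 , 0.294 , 0.0545]), 0.94)]), ('warmer', [(array([0.5409, 0.2941, 0.0009]), 0.8)]), ('canister_mid', [(array([ 0.5434, -0.3084,  0.0856]), 0.67)])]
dp [-0.6018 -0.0201 -0.0016] turn -0.0157584432975284 closing 1.9842415567024665 Rdown 0.9999946504519402 t 33.625
```

The cup is centred within a few mm. Next the canister goes back.

Emit:
jog_arm(
  hand=[0.2, 0.2, 0.2, 0.2, 0.2, 0.2, 0.2, 0.2, 0.2, 0.2],
  dp=[
    [-0.05, -0.002, 0],
    [-0.11, -0.004, 0],
    [-0.17, -0.006, 0],
    [-0.23, -0.008, 0],
    [-0.29, -0.01, 0],
    [-0.35, -0.012, 0],
    [-0.41, -0.014, 0],
    [-0.47, -0.016, 0],
    [-0.53, -0.018, 0],
    [-0.57, -0.019, 0],
  ],
  angular=[
    [0, 0, 0],
    [0, 0, 0],
    [0, 0, 0],
    [0, 0, 0],
    [0, 0, 0],
    [0, 0, 0],
    [0, 0, 0],
    [0, 0, 0],
    [0, 0, 0],
    [0, 0, 0],
  ],
)

```text
clock: 34.88
ee_pos: [0.5421, -0.2775, 0.2436]
ee_rot: [-0.0, 0.696, 0.719, -0.0]
contact_force: [0.2, 0.4, 0.3]
gripper_width: 0.599
gripper_force: 0.0
```

Emit:
jog_arm(
  hand=[0.2, 0.2, 0.2],
  dp=[
    [-0.02, -0.001, 0],
    [-0.032, -0.001, 0],
    [-0.032, -0.001, 0],
  ],
  angular=[
    [0, 0, 0],
    [0, 0, 0],
    [0, 0, 0],
  ],
)

```text
clock: 35.25
ee_pos: [0.5428, -0.306, 0.2442]
ee_rot: [-0.0, 0.695, 0.719, 0.0]
contact_force: [-0.4, 1.2, -0.3]
gripper_width: 0.605
gripper_force: 0.0
```

Run:
```python
from h import *
print(read_state()['ee_pos'],read_state()['gripper_width']);go(.5418,-.3067,.1262,2)
```

```text
[ 0.5428 -0.306   0.2442] 0.6050445523315209
dp [-0.0007 -0.0009  0.118 ] turn 0.0011310045434385074 closing 2.0011310045434416 Rdown 0.9999994901226661 t 35.25
```

Emit:
jog_arm(
  hand=[0.2, 0.2, 0.2, 0.2, 0.2, -1, -1, -1, -1, -1],
  dp=[
    [0, 0, 0.03],
    [0, 0, 0.07],
    [0, 0, 0.1],
    [0, 0, 0.115],
    [-0.0005, -0.001, 0.118],
    [-0.0005, -0.001, 0.118],
    [-0.0005, -0.001, 0.118],
    [-0.0005, -0.001, 0.118],
    [-0.0005, -0.001, 0.118],
    [-0.0005, -0.001, 0.118],
  ],
  angular=[
    [0, 0, 0],
    [0, 0, 0],
    [0, 0, 0],
    [0, 0, 0],
    [0, 0, 0],
    [0, 0, 0],
    [0, 0, 0],
    [0, 0, 0],
    [0, 0, 0],
    [0, 0, 0],
  ],
)

```text
clock: 36.5
ee_pos: [0.5423, -0.3075, 0.1273]
ee_rot: [0.001, 0.695, 0.719, 0.0]
contact_force: [0.4, 1.2, 2.5]
gripper_width: 0.287
gripper_force: 30.0
```

Emit:
jog_arm(
  hand=[-1, -1, -1, -1, -1, -1],
  dp=[
    [0, 0, -0.01],
    [0, 0, -0.03],
    [0, 0, -0.06],
    [0, 0, -0.1],
    [0, 0, -0.13],
    [0, 0, -0.14],
  ],
  angular=[
    [0, 0, 0],
    [0, 0, 0],
    [0, 0, 0],
    [0, 0, 0],
    [0, 0, 0],
    [0, 0, 0],
  ],
)

```text
clock: 37.25
ee_pos: [0.542, -0.3075, 0.2681]
ee_rot: [0.001, 0.695, 0.719, -0.0]
contact_force: [0.6, -0.5, -4.4]
gripper_width: 0.29
gripper_force: 30.0
```

Run:
```python
from h import *
go(.4844,.064,.25,2)
```

```text
dp [ 0.3733 -0.0447  0.0174] turn -0.010502609844380117 closing 1.989497390155615 Rdown 0.9999971806556609 t 37.25
```

Emit:
jog_arm(
  hand=[-1, -1, -1, -1, -1, -1, -1, -1, -1, -1],
  dp=[
    [0.02, -0.002, 0],
    [0.06, -0.007, 0],
    [0.11, -0.013, 0],
    [0.16, -0.019, 0],
    [0.21, -0.025, 0],
    [0.26, -0.031, 0],
    [0.31, -0.037, 0],
    [0.345, -0.042, 0],
    [0.367, -0.044, 0],
    [0.3735, -0.045, 0],
  ],
  angular=[
    [0, 0, 0],
    [0, 0, 0],
    [0, 0, 0],
    [0, 0, 0],
    [0, 0, 0],
    [0, 0, 0],
    [0, 0, 0],
    [0, 0, 0],
    [0, 0, 0],
    [0, 0, 0],
  ],
)

```text
clock: 38.5
ee_pos: [0.481, 0.0666, 0.2649]
ee_rot: [-0.002, 0.694, 0.72, -0.001]
contact_force: [0.4, -0.4, -4.8]
gripper_width: 0.289
gripper_force: 30.0
```

Emit:
jog_arm(
  hand=[-1, -1, -1, -1, -1, -1, -1, -1],
  dp=[
    [0, 0, 0.02],
    [0, 0, 0.05],
    [0, 0, 0.09],
    [0, 0, 0.115],
    [0, 0, 0.13],
    [0, 0, 0.136],
    [0, 0, 0.139],
    [0, 0, 0.139],
  ],
  angular=[
    [0, 0, 0],
    [0, 0, 0],
    [0, 0, 0],
    [0, 0, 0],
    [0, 0, 0],
    [0, 0, 0],
    [0, 0, 0],
    [0, 0, 0],
  ],
)

```text
clock: 39.5
ee_pos: [0.4841, 0.0644, 0.1278]
ee_rot: [0.0, 0.695, 0.719, 0.0]
contact_force: [0.4, 0.7, -4.5]
gripper_width: 0.288
gripper_force: 30.0
```

Emit:
jog_arm(
  hand=[-1, -1, -1, -1, -1],
  dp=[
    [0, 0, 0.001],
    [0, 0, 0.002],
    [0, 0, 0.0025],
    [0, 0, 0.003],
    [0, 0, 0.003],
  ],
  angular=[
    [0, 0, 0],
    [0, 0, 0],
    [0, 0, 0],
    [0, 0, 0],
    [0, 0, 0],
  ],
)

```text
clock: 40.12
ee_pos: [0.4841, 0.0646, 0.1253]
ee_rot: [0.0, 0.695, 0.719, 0.0]
contact_force: [-0.8, -0.1, 4.2]
gripper_width: 0.29
gripper_force: 30.0
```

Emit:
jog_arm(
  hand=[0.2, 0.2, 0.2, 0.2, 0.2, 0.2, 0.2, 0.2],
  dp=[
    [0, 0, 0],
    [0, 0, 0],
    [0, 0, 0],
    [0, 0, -0.01],
    [0, 0, -0.04],
    [0, 0, -0.08],
    [0, 0, -0.11],
    [0, 0, -0.12],
  ],
  angular=[
    [0, 0, 0],
    [0, 0, 0],
    [0, 0, 0],
    [0, 0, 0],
    [0, 0, 0],
    [0, 0, 0],
    [0, 0, 0],
    [0, 0, 0],
  ],
)

```text
clock: 41.12
ee_pos: [0.4849, 0.0645, 0.2468]
ee_rot: [0.002, 0.695, 0.719, 0.001]
contact_force: [1.0, -0.5, -0.2]
gripper_width: 0.601
gripper_force: 0.0
```

Run:
```python
from h import *
go(.642,-.315,.2393,2)
```

```text
dp [-0.3847  0.1437  0.0084] turn -0.003799721137056622 closing 1.996200278862943 Rdown 0.9999894203536951 t 41.125
```

Emit:
jog_arm(
  hand=[0.2, 0.2, 0.2, 0.2, 0.2, 0.2, 0.2, 0.2, 0.2, 0.2],
  dp=[
    [-0.04, 0.015, 0],
    [-0.09, 0.034, 0],
    [-0.14, 0.052, 0],
    [-0.19, 0.071, 0],
    [-0.24, 0.09, 0],
    [-0.29, 0.108, 0],
    [-0.34, 0.127, 0],
    [-0.37, 0.138, 0.004],
    [-0.385, 0.144, 0.008],
    [-0.385, 0.144, 0.008],
  ],
  angular=[
    [0, 0, 0],
    [0, 0, 0],
    [0, 0, 0],
    [0, 0, 0],
    [0, 0, 0],
    [0, 0, 0],
    [0, 0, 0],
    [0, 0, 0],
    [0, 0, 0],
    [0, 0, 0],
  ],
)

```text
clock: 42.38
ee_pos: [0.6404, -0.3152, 0.2348]
ee_rot: [-0.002, 0.695, 0.719, -0.0]
contact_force: [0.1, 0.6, -0.5]
gripper_width: 0.601
gripper_force: 0.0
```

Run:
```python
from h import *
print(read_state()['ee_pos']);go(.642,-.315,.0893,2)
```

```text
[ 0.6404 -0.3152  0.2348]
dp [-0.0002  0.002   0.1455] turn -0.06353858015721414 closing 1.93646141984278 Rdown 0.9999947986040887 t 42.375
```

Emit:
jog_arm(
  hand=[0.2, 0.2, 0.2, 0.2, 0.2, -1, -1, -1, -1, -1],
  dp=[
    [0, 0.001, 0.04],
    [0, 0.001, 0.09],
    [0, 0.001, 0.125],
    [0, 0.001, 0.143],
    [0, 0.001, 0.147],
    [0, 0.001, 0.147],
    [0, 0.001, 0.147],
    [0, 0.001, 0.147],
    [0, 0.001, 0.147],
    [0, 0.001, 0.147],
  ],
  angular=[
    [0, 0, 0],
    [0, 0, 0],
    [0, 0, 0],
    [0, 0, 0],
    [0, 0, 0],
    [0, 0, 0],
    [0, 0, 0],
    [0, 0, 0],
    [0, 0, 0],
    [0, 0, 0],
  ],
)

```text
clock: 43.62
ee_pos: [0.6421, -0.3156, 0.0905]
ee_rot: [0.0, 0.695, 0.719, -0.0]
contact_force: [-2.1, 0.3, 4.7]
gripper_width: 0.29
gripper_force: 30.0
```

Emit:
jog_arm(
  hand=[-1, -1, -1, -1, -1, -1],
  dp=[
    [0, 0, -0.01],
    [0, 0, -0.03],
    [0, 0, -0.06],
    [0, 0, -0.1],
    [0, 0, -0.12],
    [0, 0, -0.13],
  ],
  angular=[
    [0, 0, 0],
    [0, 0, 0],
    [0, 0, 0],
    [0, 0, 0],
    [0, 0, 0],
    [0, 0, 0],
  ],
)

```text
clock: 44.38
ee_pos: [0.6427, -0.3154, 0.222]
ee_rot: [0.002, 0.695, 0.719, 0.0]
contact_force: [0.0, -0.2, -4.2]
gripper_width: 0.291
gripper_force: 30.0
```

Run:
```python
from h import *
go(.4836,-.0211,.21,2)
```

```text
dp [ 0.2997 -0.1488  0.0111] turn -0.004424965837429795 closing 1.9955750341625638 Rdown 0.9999949227146688 t 44.375
```

Emit:
jog_arm(
  hand=[-1, -1, -1, -1, -1, -1, -1, -1, -1, -1],
  dp=[
    [0.02, -0.01, 0],
    [0.05, -0.025, 0],
    [0.09, -0.045, 0],
    [0.13, -0.065, 0],
    [0.17, -0.085, 0],
    [0.21, -0.105, 0],
    [0.25, -0.124, 0],
    [0.28, -0.139, 0],
    [0.295, -0.147, 0],
    [0.2995, -0.149, 0],
  ],
  angular=[
    [0, 0, 0],
    [0, 0, 0],
    [0, 0, 0],
    [0, 0, 0],
    [0, 0, 0],
    [0, 0, 0],
    [0, 0, 0],
    [0, 0, 0],
    [0, 0, 0],
    [0, 0, 0],
  ],
)

```text
clock: 45.62
ee_pos: [0.4826, -0.0207, 0.2196]
ee_rot: [0.0, 0.694, 0.72, -0.0]
contact_force: [-1.0, -0.9, -3.8]
gripper_width: 0.293
gripper_force: 30.0
```

Emit:
jog_arm(
  hand=[-1, -1, -1, -1, -1, -1, -1, -1],
  dp=[
    [0, 0, 0.02],
    [0, 0, 0.05],
    [0, 0, 0.09],
    [0, 0, 0.11],
    [0, 0, 0.122],
    [0, 0, 0.127],
    [0, 0, 0.129],
    [0, 0, 0.129],
  ],
  angular=[
    [0, 0, 0],
    [0, 0, 0],
    [0, 0, 0],
    [0, 0, 0],
    [0, 0, 0],
    [0, 0, 0],
    [0, 0, 0],
    [0, 0, 0],
  ],
)

```text
clock: 46.62
ee_pos: [0.4833, -0.0213, 0.0911]
ee_rot: [0.001, 0.695, 0.719, 0.0]
contact_force: [0.7, 0.3, -4.3]
gripper_width: 0.29
gripper_force: 30.0
```

Emit:
jog_arm(
  hand=[-1, -1, -1, -1, -1],
  dp=[
    [0, 0, 0.001],
    [0, 0, 0.002],
    [0, 0, 0.0025],
    [0, 0, 0.003],
    [0, 0, 0.003],
  ],
  angular=[
    [0, 0, 0],
    [0, 0, 0],
    [0, 0, 0],
    [0, 0, 0],
    [0, 0, 0],
  ],
)

```text
clock: 47.25
ee_pos: [0.4828, -0.021, 0.0885]
ee_rot: [0.0, 0.695, 0.719, 0.0]
contact_force: [-3.2, -0.1, 4.7]
gripper_width: 0.289
gripper_force: 30.0
```

Emit:
jog_arm(
  hand=[0.2, 0.2, 0.2, 0.2, 0.2, 0.2, 0.2, 0.2, 0.2],
  dp=[
    [0, 0, 0],
    [0, 0, 0],
    [0, 0, 0],
    [0, 0, -0.01],
    [0, 0, -0.04],
    [0, 0, -0.09],
    [0, 0, -0.14],
    [0, 0, -0.18],
    [0, 0, -0.18],
  ],
  angular=[
    [0, 0, 0],
    [0, 0, 0],
    [0, 0, 0],
    [0, 0, 0],
    [0, 0, 0],
    [0, 0, 0],
    [0, 0, 0],
    [0, 0, 0],
    [0, 0, 0],
  ],
)

```text
clock: 48.38
ee_pos: [0.4849, -0.0216, 0.2714]
ee_rot: [0.004, 0.695, 0.719, 0.002]
contact_force: [-0.5, 0.4, -0.3]
gripper_width: 0.6
gripper_force: 0.0
```

Run:
```python
from h import *
a=camera('scene');save(a,'s9')
for q in('sugar_mid','canister_mid','cup_mid','warmer','pitcher_mid','board'):print(q,[(np.round(r['position'],4),round(r['score'],2)) for r in mark_of(a,q)[:1]])
```

```text
sugar_mid [(array([ 0.4833, -0.0177,  0.0643]), 0.73)]
canister_mid [(array([0.4826, 0.0686, 0.0847]), 0.81)]
cup_mid [(array([0.5437, 0.2967, 0.0499]), 0.95)]
warmer [(array([ 0.5515,  0.2984, -0.0019]), 0.58)]
pitcher_mid [(array([ 0.437 , -0.2994,  0.0561]), 0.95)]
board []
```

View pics/s9.png

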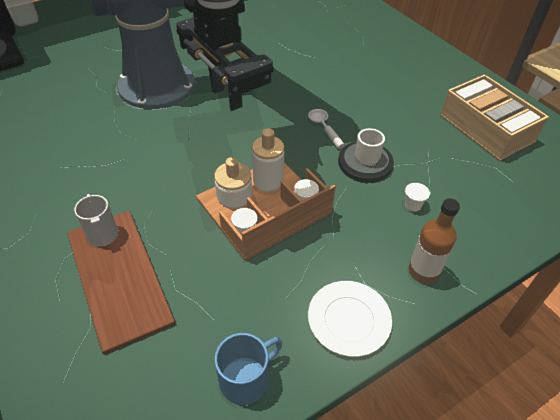

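The jars are back at px (233,175) and (268,150). The cup is centred on the warmer, the pitcher is on the board, and the gripper is clear.

```bash
python3 -c "from bench import *;print(sign_off())"
```

```text
the job is handed in; nothing more can be done
None
```

The job is handed in: the cup stands in the middle of the warmer, both jars are back within a few mm of where they started, and the pitcher is on the board, though I was not shown the judge's result.

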